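# Pull the tripped surge cartridge from a distribution board

## Robot

A 6-joint arm with a two-finger parallel gripper is mounted at the origin on the work surface. World frame = base frame: x ahead of the robot, y to its left, z up, the work surface at z = 0. Lengths are in m, angles in degrees, forces in N, time in s.
With the tool pointing down it reaches from about 0.3 to 0.75 m from the base axis. Payload 8.5 kg.
Tool frame: the origin (TCP) lies midway between the tips of the shut fingers; the grasp point (between the pads) lies 19 mm behind it; z points along the fingers, y is the line along which they close (so a half turn about z gives the same grasp; the last joint's range is limited). The gripper opens to 85 mm and grips with 20 to 120 N. Pads are 22 mm wide; open, the fingers measure 114 mm over their backs; the gripper's body (76 mm by 85 mm) begins 54 mm behind the grasp point. The pads swing forward as they close: fully open they stand 13 mm farther back than shut.
Start: joints at [-82.179, 21.807, 74.336, -0, 83.858, -12.336], TCP at [0.19, -0.516, 0.231] pointing down, gripper open.
Joint ranges: [-178.18, 178.18], [-50.72, 133.34], [12.68, 142.11], [-81.47, 261.47], [9.98, 163.14], [-165.26, 165.26]. Speed limits (degrees/s): [136.94, 136.94, 180, 180, 180, 180].

## Interface

Orientations are given as a 3x3 rotation matrix whose columns are the frame's x, y, z axes.
In Python, from rig import env, get_image, close_job gives the robot as it stands.
- The arm moves only by the tool step_arm, never from a script. Its argument "targets" is a list of rows, each a list of 2 entries, a list of its own where there are three numbers: the shift along the tool's x, y, z as a fraction of full scale, then the turn, a rotation vector about the tool's x, y, z as a fraction of full scale. In form: [[[x, y, z], [wx, wy, wz]], ...]. A call has 1 to 10 rows; each row is the pose to reach, as a shift and turn from the pose commanded when the call began, along the tool's axes at that moment; what a row does not reach only later rows make up. Full scale, the value 1, is 0.3 m for a shift and 45 degrees for a turn. A row lasts 1/12 s, in which the tool goes at most 41.7 mm and 7.16 degrees, less where a joint would pass 70% of its speed; a pose out of reach is approached as far as the arm can. A call with a number of a shift or a turn outside -1 to 1 is refused whole. A call with a gripper value outside its range is refused whole. "jaw" is the finger opening in mm, from 0 to 85.4, set as the call begins (left out, the last holds). The fingers move at their own pace and stop on an object; "grip_force" is the grip in N (left out, the last holds). Time passes only in rows, so rows that repeat a pose let the fingers close. It gives the time, the measured TCP pose, the force, the opening and the grip force at its end, in the units of the state.
- env.observe(): the state, without advancing time (a new reading comes with each control period).
- get_image(name): name is "scene" or "top"; returns a dict with "img" (400x640x3 uint8, red, green, blue), "z_map" (400x640 float32, m along the optical axis (not along the pixel's ray), 0 where there is no reading), "intrinsics" (3x3 intrinsics, pixels), "rvec" (rotation vector, rad) and "tvec" (3), from world to camera coordinates, as OpenCV has them. Camera axes: x right, y down, z forward; pixel columns grow to the right and rows downward; lengths in m; the calibration is good to about 2 mm. A picture is of the moment at which its call begins.
- close_job(): hands the job in; it is judged then, once.
The state is a dict: "time_s": time; "q": joint angles; "qvel": joint speeds; "joint_efforts": joint torques, N m; "position": TCP position; "tool_rot": TCP orientation; "ft_force": force on the tool from outside, world axes, zero at the start; "wrist_torque": the same for the moment, N m; "grip_width": finger opening in m; "gripper_force": force on a finger pad.
Only numpy, scipy, OpenCV 4.12 (cv2) and the standard library are available. Lean on these libraries where they do the work, as an engineer would, in place of code of your own. Each camera call takes 0.05 s, during which the arm holds its last target. There are 200 camera calls.

## Task

One of the three surge cartridges plugged into the distribution board has tripped: the little white flag on its top has popped up. Throw the isolator handle fully over to its off side (towards the edge of the board nearest the robot), then pull that cartridge out of its base and set it down gently, standing upright in the open spent-parts tray beside the old one already standing there. Leave the two good cartridges plugged in, the old one upright and the other things on the bench undisturbed.

Things in the scene. Friction and masses are not known exactly. Their poses are not given: they have to be found in the camera images.
- board: distribution board lying on its back, fixed: white plate 180 (x) x 260 (y) mm, 12 thick, its edge rim 30 mm high. Origin: centre of its underside, z up, on the worktop; its -x edge is nearest the robot. On it, from +y to -y: isolator block, plug-in base with the cartridges, and at y = -120 to -83 mm two white breakers, up to 68 mm high, which play no part.
- socket_base (a point): centre of the top of the grey plug-in base, 50 mm above the worktop; axes as the board's. Base 76 (x) x 120 (y) mm. Three pockets at y = -36, 0, +36 mm, each 50 x 28 mm and 20 mm deep, each holding a cartridge by sprung detent balls in its end walls. About 10 to 14 N straight up frees a cartridge: the balls let go in the first 8 mm, it is out after 20 mm.
- isolator_axis (a point): middle of the handle's turning axis, at board x = 0, y = +98 mm, 62 mm above the worktop; the axis runs along the board's y. The grey isolator block under it is 76 (x) x 36 (y) mm, its top 60 mm above the worktop.
- isolator (a joint): isolator handle angle, rad: 0 = on, leaning 0.6 rad from vertical towards the board's +x; 1.2 = off at its stop, leaning 0.6 rad towards the board's -x (the robot). Stays where it is left; about 2 N at its end moves it. Starts between 0 and 0.15; counts as off above 1.0.
- isolator_tip (a point): the outer end of the isolator handle: a black paddle 40 mm long from the axis, 8 mm thick and 22 mm wide (along the board's y).
- tripped: the tripped one: black plug-in surge cartridge 48 (x) x 26 (y) x 58 mm (z), about 90 g. Origin: centre of underside. Grip it across the flat +-x ends, 48 mm apart from 17 mm up to the top (below are detent grooves). White flag, 12 x 10 mm, stands 18 mm above its top. Plugged in: axes along the board's, underside 30 mm above the worktop, upper 38 mm out of the base. In any of the 3 pockets.
- good_a: a good cartridge: black plug-in surge cartridge 48 (x) x 26 (y) x 58 mm (z), about 90 g. Origin: centre of underside. Grip it across the flat +-x ends, 48 mm apart from 17 mm up to the top (below are detent grooves). Its white flag is flush with the top. Plugged in: axes along the board's, underside 30 mm above the worktop, upper 38 mm out of the base.
- good_b: another good cartridge, just like good_a.
- tray: open grey spent-parts tray, fixed: outside 160 (its x) x 110 (its y), 25 mm high, walls and floor 4 mm thick. Origin: centre of its underside. Stands at the left or at the right of the board.
- old: an old cartridge with its flag up, standing upright on the tray's floor in the half towards the tray's -x, some 40 mm from the tray's centre, its long side about along the tray's y; the tray's +x half is empty. Same shape and origin as the tripped one.
- case: closed black fuse case with a clear lid, 160 x 110 x 52 mm, fixed, at the other side of the board from the tray. Origin: centre of its underside.
- screwdriver: bystander: screwdriver 200 mm long lying near the robot's base. Origin: on its underside.
- tape: bystander: white roll of tape, 90 mm across, 19 high. Origin: centre of its underside.
- jar: bystander: jar 60 mm across, 80 high. Origin: centre of its underside.
- tape_measure: bystander: tape measure 65 x 38 x 62 mm. Origin: centre of its underside.
- spanner: bystander: spanner lying flat. Origin: on its underside.
- multimeter: bystander: multimeter 90 x 170 x 33 mm lying flat. Origin: centre of its underside.

How it is judged:
By the outcome, as a careful person would: the job done as asked, in the order asked, and still so for the second after the job is handed in, with the robot touching nothing.
It also fails if it takes over 54 s, if anything falls off the work surface, if the arm or the gripper's body presses on something with over 40 N, if the wrist force passes 120 N, or if a joint passes its speed limit or range.

## Working session

There is one attempt and no reset: what is moved stays moved. The work goes in short steps, Python scripts to look and compute and a tool call to move; the robot and the scene stay as the last step left them, time stands still between calls to the robot, and variables do not carry over. Pictures are saved under pics/ and viewed, at most 10 in all, crops included, and the job is handed in when it is done.

Besides the shell and the picture viewer there is one more tool, called after ">>>" by a JSON object that holds its "name" and its "arguments", one argument or row to a line. step_arm: Moves the arm, as the interface text tells. Its arguments: {"type":"object","properties":{"targets":{"type":"array","items":{"type":"array"}},"jaw":{"type":"number"},"grip_force":{"type":"number"}},"required":["targets"]}

```bash
mkdir -p pics; ls; python3 - <<'E'
from rig import env,get_image
import cv2,numpy as np
for n in("top","scene"):
    d=get_image(n);cv2.imwrite(f"pics/{n}0.png",d["img"][...,::-1]);np.savez(f"{n}0.npz",**d)
    R=cv2.Rodrigues(np.array(d["rvec"]))[0];print(n,-R.T@np.array(d["tvec"]).ravel(),R.round(2).tolist(),np.array(d["intrinsics"]).round(1).tolist())
s=env.observe();print(s["tool_rot"],s["position"],s["time_s"])
E
```

```text
pics
top [ 0.4834955  -0.02089207  1.04071924] [[0.03, -1.0, 0.02], [-1.0, -0.03, -0.09], [0.09, -0.02, -1.0]] [[427.0, 0.0, 324.7], [0.0, 427.0, 200.7], [0.0, 0.0, 1.0]]
scene [0.87147314 0.46540288 1.13190943] [[-0.85, 0.53, 0.01], [0.45, 0.74, -0.51], [-0.28, -0.43, -0.86]] [[517.0, 0.0, 321.3], [0.0, 517.0, 212.4], [0.0, 0.0, 1.0]]
[[ 9.38771432e-01  3.44540509e-01 -1.89494044e-04]
 [ 3.44540462e-01 -9.38770601e-01  1.27625245e-03]
 [ 2.61829232e-04 -1.26339771e-03 -9.99999168e-01]] [ 0.18948084 -0.51605994  0.23076897] 0.1
```

View pics/top0.png

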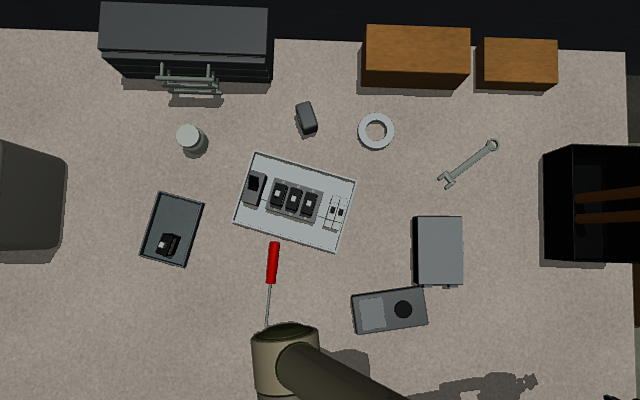

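View pics/scene0.png

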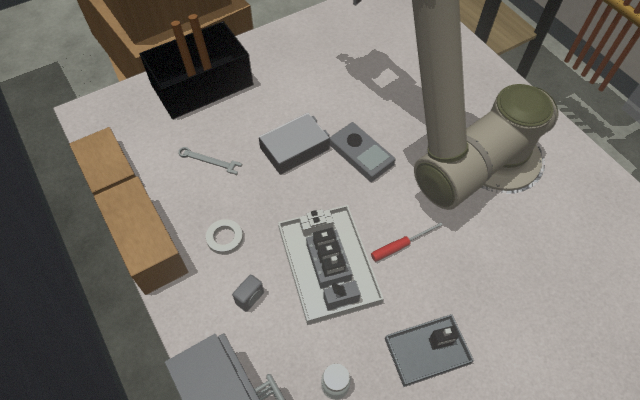

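The top view shows the board (corners about (253,152), (356,181), (336,254), (233,223)), the isolator at (255,187), cartridges near (278,195), (294,201) and (309,206), and the tray at (140–204, 192–267). The old cartridge is at (168,245). I'll zoom in to find the flag.

```bash
cat >h.py <<'E'
import numpy as np,cv2
def cam(d):
    return cv2.Rodrigues(np.array(d["rvec"],float))[0],np.array(d["tvec"],float).ravel(),np.array(d["intrinsics"],float)
def ray(d,uv,z):
    R,t,K=cam(d);c=-R.T@t;v=R.T@np.linalg.inv(K)@np.array([uv[0],uv[1],1.]);return c+v*(z-c[2])/v[2]
def proj(d,P):
    R,t,K=cam(d);return cv2.projectPoints(np.array(P,float).reshape(-1,3),R,t,K,None)[0].reshape(-1,2)
def cloud(d):
    R,t,K=cam(d);Z=d["z_map"];v,u=np.mgrid[:400,:640]
    p=np.stack([(u-K[0,2])/K[0,0]*Z,(v-K[1,2])/K[1,1]*Z,Z],-1);return (p-t)@R
E
python3 - <<'E'
from h import *
T=np.load("top0.npz");S=np.load("scene0.npz")
a=cv2.resize(T["img"][140:270,130:365],None,fx=3.4,fy=3.4,interpolation=cv2.INTER_CUBIC)[:300]
a=cv2.resize(T["img"][145:260,228:362],(490,420),interpolation=cv2.INTER_CUBIC)
b=cv2.resize(S["img"][200:325,275:385],(310,420) and (308,420),interpolation=cv2.INTER_CUBIC)
cv2.imwrite("pics/z1.png",np.hstack([a,b])[...,::-1])
# heights
for n,d in(("top",T),("scene",S)):
    P=cloud(d);z=P[...,2]
    ok=(d["z_map"]>0)&(P[...,0]>.25)&(P[...,0]<.75)&(abs(P[...,1])<.45)
    print(n,"table z",np.median(z[ok&(abs(z)<.01)]))
    m=ok&(z>.004)&(z<.2)
    k,l,st,c=cv2.connectedComponentsWithStats(m.astype(np.uint8))
    for i in range(1,k):
        if st[i,4]>150:
            q=P[l==i];r=cv2.minAreaRect(q[:,:2].astype(np.float32));print(st[i],np.round(r[0],4),np.round(r[1],3),round(r[2],2),q[:,2].max().round(3))
E
```

```text
top table z -0.0004094917616917013
[176 124  33  31 719] [0.7068 0.2752] [0.056 0.056] 4.01 0.085
[300 124  18  11 155] [0.7427 0.0026] [0.014 0.04 ] 1.34 0.066
[357 130  37  20 380] [ 0.7281 -0.1602] [0.043 0.087] 0.14 0.025
[437 139  55  51 478] [ 0.6775 -0.3928] [0.038 0.168] 37.47 0.013
[ 231  150  127  103 8260] [0.5739 0.0296] [0.264 0.187] 74.63 0.109
[ 138  190   67   78 1461] [0.4974 0.3213] [0.111 0.163] 76.46 0.082
[ 351  214  113  121 6457] [ 0.3955 -0.2569] [0.179 0.368] 52.76 0.058
[265 241  15  86 556] [0.3744 0.0843] [0.027 0.2  ] 85.29 0.029
[ 250  323   70   37 1580] [0.2768 0.0351] [0.051 0.141] 2.99 0.2
scene table z 0.0009254524980949212
[ 259  111  138   71 4715] [ 0.3823 -0.2743] [0.229 0.38 ] 53.09 0.061
[ 414  146   52   64 1944] [0.2769 0.0394] [0.05 0.14] 3.93 0.2
[180 150  64  25 368] [ 0.6762 -0.391 ] [0.043 0.169] 37.03 0.017
[ 278  205  107  120 8124] [0.5642 0.0258] [0.288 0.193] 75.98 0.111
[216 218  27  33 379] [ 0.7281 -0.1594] [0.093 0.044] 89.93 0.025
[370 223  73  39 524] [0.3744 0.0806] [0.034 0.201] 87.22 0.032
[ 385  313   89   73 3058] [0.4928 0.3208] [0.122 0.176] 75.04 0.086
[320 363  32  37 859] [0.7077 0.2815] [0.057 0.066] 58.43 0.087
```

View pics/z1.png

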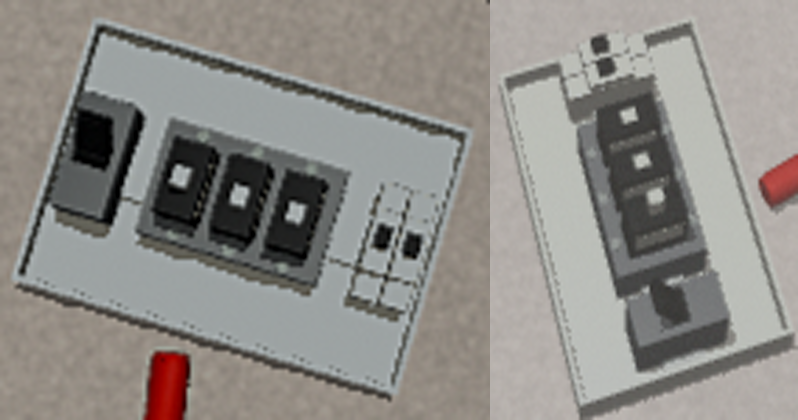

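In the zoom, the board's +y cartridge (next to the isolator, at about (277,193) in the top view) has a flag that stands up in the scene view. I'll confirm that with depth and refine the poses.

```bash
python3 - <<'E'
from h import *
T=np.load("top0.npz");S=np.load("scene0.npz")
def rect(uv,d,z):
    q=np.array([ray(d,p,z)[:2] for p in uv],np.float32);return cv2.minAreaRect(q)
C=None
for n,d in(("top",T),("scene",S)):
    P=cloud(d);z=P[...,2]
    # board rim top / tray rim top via points height band
    ctr=np.array([.572,.029]);dist=np.hypot(P[...,0]-ctr[0],P[...,1]-ctr[1])
    m=(z>.022)&(z<.036)&(dist<.175)&(d["img"].mean(-1)>0)
    hull=cv2.findContours(((z>.008)&(dist<.19)&(d["z_map"]>0)&(z<.035)).astype(np.uint8),0,2)[0]
    c=max(hull,key=len)
    print(n,"board outline@.03",rect(c[:,0],d,.03))
    hs=cv2.cvtColor(d["img"],cv2.COLOR_RGB2HSV)
    dt=np.hypot(P[...,0]-.497,P[...,1]-.321)
    mt=(z>.017)&(z<.031)&(dt<.115);q=P[mt];print("tray rim",rect(np.argwhere(mt)[:,::-1],d,.025))
    mc=(z>.094)&(z<.13)&(dist<.12);q=P[mc];print("popped flag",mc.sum(),q.mean(0),np.argwhere(mc).mean(0)[::-1])
    mo=(z>.072)&(z<.1)&(dt<.1);q=P[mo];print("old flag",mo.sum(),q.mean(0))
    mo=(z>.05)&(z<.072)&(dt<.1);q=P[mo];print("old top",mo.sum(),q.mean(0),rect(np.argwhere(mo)[:,::-1],d,.062))
    mk=(z>.08)&(z<.094)&(dist<.12)
    k,l,st,cc=cv2.connectedComponentsWithStats(mk.astype(np.uint8))
    for i in range(1,k):
        if st[i,4]>15:print("cart",st[i,4],P[l==i].mean(0).round(4),rect(np.argwhere(l==i)[:,::-1],d,.088))
    w=(hs[...,1]<40)&(hs[...,2]>190)&(z>.08)&(dist<.12)
    k,l,st,cc=cv2.connectedComponentsWithStats(w.astype(np.uint8))
    for i in range(1,k):print("white",st[i,4],cc[i].round(1),np.median(P[l==i],0).round(4))
E
```

```text
top board outline@.03 ((0.5713986754417419, 0.031342387199401855), (0.2597649395465851, 0.1798773854970932), 75.05196380615234)
tray rim ((0.49615323543548584, 0.32019978761672974), (0.11210838705301285, 0.1596294790506363), 76.36272430419922)
popped flag 64 [0.59767794 0.09471764 0.10008806] [264.421875 184.765625]
old flag 31 [0.45961023 0.32063073 0.07883006]
old top 252 [0.46009241 0.31827348 0.06029715] ((0.459844172000885, 0.3182467222213745), (0.030052518472075462, 0.048678185790777206), 72.199462890625)
cart 44 [0.6068 0.1231 0.0867] ((0.6066554188728333, 0.12255493551492691), (0.022777313366532326, 0.012025554664433002), 84.6645736694336)
cart 225 [0.58   0.0656 0.0871] ((0.5802472829818726, 0.065729059278965), (0.02623089589178562, 0.04820183292031288), 73.9556884765625)
cart 251 [0.5712 0.0311 0.0873] ((0.5710436701774597, 0.03112022764980793), (0.026212429627776146, 0.04790131375193596), 74.95065307617188)
cart 248 [ 0.5617 -0.0034  0.0873] ((0.5618118643760681, -0.003432637080550194), (0.026094608008861542, 0.04788840562105179), 75.16049194335938)
scene board outline@.03
[... 365 characters left out ...]
54919 0.32394832 0.06143374] ((0.4618503451347351, 0.32367652654647827), (0.02941434644162655, 0.052012134343385696), 72.45915222167969)
cart 246 [ 0.5626 -0.      0.0879] ((0.5622915029525757, 0.000394236296415329), (0.030506273731589317, 0.04855955019593239), 74.54257202148438)
cart 252 [0.5714 0.0345 0.0878] ((0.5714089870452881, 0.03492037206888199), (0.03041749820113182, 0.048580706119537354), 75.67133331298828)
cart 225 [0.5821 0.0703 0.088 ] ((0.581017255783081, 0.06952565908432007), (0.030018584802746773, 0.04898297041654587), 75.33560180664062)
cart 31 [0.6063 0.127  0.0866] ((0.6068277359008789, 0.12727539241313934), (0.022693201899528503, 0.010673693381249905), 51.592166900634766)
```

```bash
cat >>h.py <<'E'
from scipy.spatial.transform import Rotation as Rn
B=np.array([.5713,.0328]);YAW=-15.05
ex=np.array([np.cos(np.radians(YAW)),np.sin(np.radians(YAW))]);ey=np.array([-ex[1],ex[0]])
TR=np.array([.4965,.3220]);TY=-13.64
def bp(x,y,z): return np.r_[B+x*ex+y*ey,z]
def tp(x,y,z):
    a=np.radians(TY);return np.r_[TR+x*np.array([np.cos(a),np.sin(a)])+y*np.array([-np.sin(a),np.cos(a)]),z]
def down(yaw): return (Rn.from_euler('z',yaw,degrees=True)*Rn.from_euler('x',180,degrees=True)).as_matrix()
def rel(env,pos,yaw):
    s=env.observe();R=np.array(s["tool_rot"]);sh=R.T@(np.array(pos)-np.array(s["position"]))/.3
    w=Rn.from_matrix(R.T@down(yaw)).as_rotvec(degrees=True)/45
    return sh.round(4).tolist(),w.round(4).tolist()
E
python3 - <<'E'
from h import *
from rig import env
for n in("top","scene"):
    d=np.load(n+"0.npz");P=cloud(d);z=P[...,2]
    for k in(36,0,-36):
        c=bp(0,k,0)[:2] if 0 else B+k/1000*ey
        m=(np.hypot(P[...,0]-c[0],P[...,1]-c[1])<.02)&(z>.06);print(n,k,"n>0.095:",(m&(z>.095)).sum(),z[m].max().round(3))
    m=(np.hypot(P[...,0]-.461,P[...,1]-.321)<.05)&(z>.05)&(z<.07);q=P[m][:,:2];q=q-q.mean(0);e,v=np.linalg.eigh(q.T@q/len(q));print("old",np.sqrt(12*e),np.degrees(np.arctan2(v[1,1],v[0,1])))
    t=bp(.0226,.098,0);m=(np.hypot(P[...,0]-t[0],P[...,1]-t[1])<.04)&(z>.07);q=P[m]-np.r_[B,0]
    print("handle bx,by,z", (q[:,:2]@ex).mean(),(q[:,:2]@ey).mean(),q[:,2].max(),"x range",np.percentile(q[:,:2]@ex,[2,98]))
print(bp(.06,.098,.2),rel(env,bp(.06,.098,.2),75))
E
```

```text
top 36 n>0.095: 30 0.109
top 0 n>0.095: 0 0.091
top -36 n>0.095: 0 0.093
old [0.02843801 0.05164545] 161.86909284070563
handle bx,by,z 0.011137949939859918 0.09622048668933099 0.10002400845954479 x range [-0.00204977  0.02224413]
scene 36 n>0.095: 36 0.111
scene 0 n>0.095: 0 0.093
scene -36 n>0.095: 0 0.094
old [0.02858481 0.05309687] 158.50353458770664
handle bx,by,z 0.010607305218586457 0.09996312626537818 0.10204594246847049 x range [-0.00280412  0.02141906]
[0.65468884 0.11185885 0.2       ] ([2.1769, -1.4305, 0.1049], [-0.0013, -0.0011, -1.2188])
```

The tripped cartridge is the one at board y = +36: both cameras see a flag at about 0.109 m there and nothing above 0.094 m at the other two. I'll shut the fingers and travel to the far (+x) side of the handle.

>>> {"name": "step_arm", "arguments": {
  "targets": [
    [[1,-0.66,0.05],[0,0,-0.61]],
    [[1,-0.66,0.05],[0,0,-0.61]],
    [[1,-0.66,0.05],[0,0,-0.61]],
    [[1,-0.66,0.05],[0,0,-0.61]],
    [[1,-0.66,0.05],[0,0,-0.61]],
    [[1,-0.66,0.05],[0,0,-0.61]],
    [[1,-0.66,0.05],[0,0,-0.61]],
    [[1,-0.66,0.05],[0,0,-0.61]],
    [[1,-0.66,0.05],[0,0,-0.61]],
    [[1,-0.66,0.05],[0,0,-0.61]]
  ],
  "jaw": 0
}}

```text
time_s: 0.93
position: [0.4046, -0.2232, 0.216]
tool_rot: [[0.671, 0.742, -0.0], [0.742, -0.671, 0.002], [0.001, -0.001, -1.0]]
ft_force: [0.7, -0.5, 0.6]
grip_width: 0.0003
gripper_force: 0.0
```

```bash
python3 -c "
from h import *
from rig import env
print(rel(env,bp(.06,.098,.2),75))"
```

```text
([1.3875, -0.1305, 0.0551], [-0.0011, -0.0017, -0.6025])
```

>>> {"name": "step_arm", "arguments": {
  "targets": [
    [[1,-0.1,0.05],[0,0,-0.6]],
    [[1,-0.1,0.05],[0,0,-0.6]],
    [[1,-0.1,0.05],[0,0,-0.6]],
    [[1,-0.1,0.05],[0,0,-0.6]],
    [[1,-0.1,0.05],[0,0,-0.6]],
    [[1,-0.1,0.05],[0,0,-0.6]],
    [[1,-0.1,0.05],[0,0,-0.6]],
    [[1,-0.1,0.05],[0,0,-0.6]],
    [[1,-0.1,0.05],[0,0,-0.6]],
    [[1,-0.1,0.05],[0,0,-0.6]]
  ]
}}

```text
time_s: 1.77
position: [0.5827, 0.0142, 0.2008]
tool_rot: [[0.265, 0.964, -0.001], [0.964, -0.265, -0.0], [-0.001, -0.001, -1.0]]
ft_force: [-0.6, 0.1, 0.3]
grip_width: 0.0004
gripper_force: 0.0
```

```bash
python3 -c "
from h import *
from rig import env
print(rel(env,bp(.06,.098,.15),75),rel(env,bp(.06,.098,.08),75))"
```

```text
([0.3775, 0.1453, 0.169], [-0.0014, 0.0008, -0.008]) ([0.3776, 0.1456, 0.4023], [-0.0014, 0.0008, -0.008])
```

>>> {"name": "step_arm", "arguments": {
  "targets": [
    [[0.378,0.146,0.1],[0,0,-0.008]],
    [[0.378,0.146,0.1],[0,0,-0.008]],
    [[0.378,0.146,0.1],[0,0,-0.008]],
    [[0.378,0.146,0.1],[0,0,-0.008]],
    [[0.378,0.146,0.2],[0,0,-0.008]],
    [[0.378,0.146,0.3],[0,0,-0.008]],
    [[0.378,0.146,0.35],[0,0,-0.008]],
    [[0.378,0.146,0.4],[0,0,-0.008]],
    [[0.378,0.146,0.4],[0,0,-0.008]],
    [[0.378,0.146,0.4],[0,0,-0.008]]
  ]
}}

```text
time_s: 2.6
position: [0.655, 0.1106, 0.0815]
tool_rot: [[0.261, 0.965, -0.001], [0.965, -0.261, -0.0], [-0.001, -0.001, -1.0]]
ft_force: [-0.2, -1.1, 0.6]
grip_width: 0.0004
gripper_force: 0.0
```

```bash
python3 -c "
from h import *
from rig import env
print(rel(env,bp(.02,.098,.08),75),rel(env,bp(0.005,.098,.08),75),env.observe()['q'])"
```

```text
([0.0036, -0.1355, 0.0052], [-0.0012, 0.0007, -0.0032]) ([0.0036, -0.1855, 0.0053], [-0.0012, 0.0007, -0.0032]) [-6.00432374e-01  4.04002717e+01  6.64170976e+01 -1.62444281e-02
  7.32424772e+01  1.45467109e+01]
```

>>> {"name": "step_arm", "arguments": {
  "targets": [
    [[0,-0.03,0],[0,0,0]],
    [[0,-0.05,0],[0,0,0]],
    [[0,-0.07,0],[0,0,0]],
    [[0,-0.085,0],[0,0,0]],
    [[0,-0.1,0],[0,0,0]],
    [[0,-0.115,0],[0,0,0]],
    [[0,-0.13,0],[0,0,0]],
    [[0,-0.14,0],[0,0,0]],
    [[0,-0.15,0],[0,0,0]],
    [[0,-0.15,0],[0,0,0]]
  ]
}}

```text
time_s: 3.43
position: [0.6112, 0.1243, 0.0813]
tool_rot: [[0.259, 0.966, -0.001], [0.966, -0.259, 0.0], [-0.0, -0.001, -1.0]]
ft_force: [0.8, 0.8, 1.1]
grip_width: -0.0001
gripper_force: 0.4
```

```bash
python3 - <<'E'
from h import *
from rig import env,get_image
s=env.observe();p=np.array(s["position"][:2])-B;print("board xy",p@ex,p@ey,s["ft_force"])
d=get_image("scene");cv2.imwrite("pics/s1.png",cv2.resize(d["img"][210:330,265:395],(780,560) and (607,560),interpolation=cv2.INTER_CUBIC)[...,::-1])
E
```

```text
board xy 0.014772399402047227 0.09877227033021177 [0.84508358 0.84087722 1.09106236]
```

View pics/s1.png

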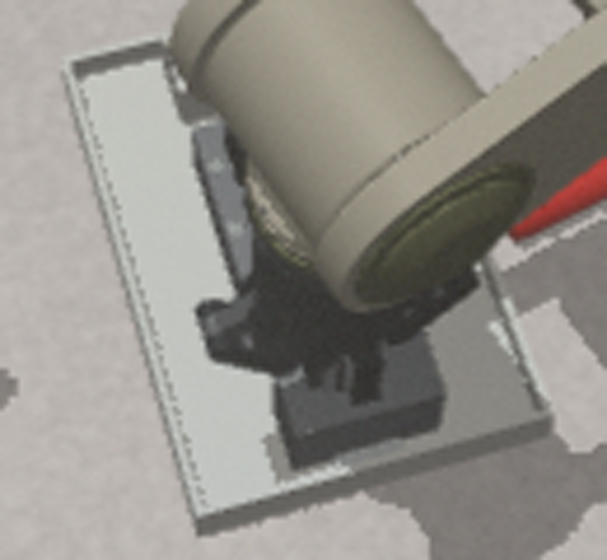

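The gripper sits over the isolator with the handle just to the right of (robot-side of) the fingers, around (365,380). It is being pushed, so I'll continue.

>>> {"name": "step_arm", "arguments": {
  "targets": [
    [[0,-0.01,0],[0,0,0]],
    [[0,-0.02,0],[0,0,0]],
    [[0,-0.025,0],[0,0,0]],
    [[0,-0.03,0],[0,0,0]],
    [[0,-0.035,0],[0,0,0]],
    [[0,-0.04,0],[0,0,0]],
    [[0,-0.04,0],[0,0,0]]
  ]
}}

```text
time_s: 4.07
position: [0.6, 0.1273, 0.0813]
tool_rot: [[0.259, 0.966, -0.0], [0.966, -0.259, -0.0], [-0.0, -0.0, -1.0]]
ft_force: [1.2, -0.7, -0.4]
grip_width: -0.0
gripper_force: 0.7
```

```bash
python3 - <<'E'
from h import *
from rig import env,get_image
s=env.observe();p=np.array(s["position"][:2])-B;print("board xy",p@ex,p@ey,s["ft_force"])
E
```

```text
board xy 0.003186878580065663 0.09870702728324256 [ 1.15990526 -0.65997757 -0.41765713]
```

>>> {"name": "step_arm", "arguments": {
  "targets": [
    [[0,-0.005,0],[0,0,0]],
    [[0,-0.01,0],[0,0,0]],
    [[0,-0.015,0],[0,0,0]],
    [[0,-0.015,0],[0,0,0]]
  ]
}}

```text
time_s: 4.4
position: [0.5957, 0.1285, 0.0814]
tool_rot: [[0.259, 0.966, -0.0], [0.966, -0.259, 0.0], [-0.0, -0.0, -1.0]]
ft_force: [2.7, 0.2, 0.0]
grip_width: -0.0002
gripper_force: 0.8
```

>>> {"name": "step_arm", "arguments": {
  "targets": [
    [[0,-0.004,0],[0,0,0]],
    [[0,-0.008,0],[0,0,0]],
    [[0,-0.008,0],[0,0,0]]
  ]
}}

```text
time_s: 4.65
position: [0.5946, 0.1288, 0.0818]
tool_rot: [[0.259, 0.966, 0.003], [0.966, -0.259, -0.0], [0.0, 0.003, -1.0]]
ft_force: [5.4, -2.4, 0.6]
grip_width: 0.0001
gripper_force: 2.5
```

>>> {"name": "step_arm", "arguments": {
  "targets": [
    [[0,-0.004,0],[0,0,0]],
    [[0,-0.004,0],[0,0,0]]
  ]
}}

```text
time_s: 4.82
position: [0.5942, 0.1289, 0.082]
tool_rot: [[0.26, 0.966, 0.005], [0.966, -0.26, -0.001], [0.001, 0.005, -1.0]]
ft_force: [10.3, -1.9, -1.2]
grip_width: -0.0001
gripper_force: 3.6
```

The force rises to 10 N with almost no further motion, so the handle is at its stop. Retract and lift.

>>> {"name": "step_arm", "arguments": {
  "targets": [
    [[0,0.06,0],[0,0,0]],
    [[0,0.1,0],[0,0,0]],
    [[0,0.1,-0.1],[0,0,0]],
    [[0,0.1,-0.2],[0,0,0]],
    [[0,0.1,-0.3],[0,0,0]],
    [[0,0.1,-0.4],[0,0,0]],
    [[0,0.1,-0.4],[0,0,0]],
    [[0,0.1,-0.4],[0,0,0]]
  ],
  "jaw": 0
}}

```text
time_s: 5.48
position: [0.6213, 0.1218, 0.2026]
tool_rot: [[0.259, 0.966, 0.002], [0.966, -0.259, 0.0], [0.001, 0.002, -1.0]]
ft_force: [-1.1, 1.1, -0.7]
grip_width: -0.0
gripper_force: 0.0
```

```bash
python3 - <<'E'
from h import *
from rig import env,get_image
print(rel(env,bp(0,.036,.17),74.95))
d=get_image("scene");P=cloud(d);q=P-np.r_[B,0];bx=q[...,:2]@ex;by=q[...,:2]@ey
m=(by>.08)&(by<.115)&(q[...,2]>.065)&(q[...,2]<.105)&(abs(bx)<.05);print(m.sum(),[np.c_[bx[m],by[m],q[m][:,2]].mean(0).round(4)],bx[m].min())
cv2.imwrite("pics/s2.png",cv2.resize(d["img"][210:330,265:395],(607,560),interpolation=cv2.INTER_CUBIC)[...,::-1])
E
```

```text
([-0.2098, -0.0842, 0.1084], [0.002, -0.0009, 0.0008])
178 [array([-0.0097,  0.0991,  0.082 ])] -0.03591023431435334
```

View pics/s2.png

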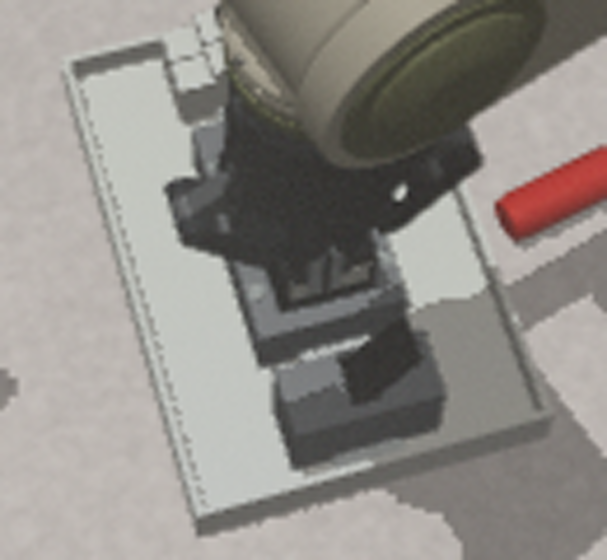

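The handle at (385,360) now leans toward the robot (mean board x −10 mm, where it was +11), so it is off. Next I'll go over the tripped cartridge with the jaw open.

>>> {"name": "step_arm", "arguments": {
  "targets": [
    [[-0.21,-0.084,0.05],[0,0,0]],
    [[-0.21,-0.084,0.05],[0,0,0]],
    [[-0.21,-0.084,0.05],[0,0,0]],
    [[-0.21,-0.084,0.05],[0,0,0]],
    [[-0.21,-0.084,0.05],[0,0,0]],
    [[-0.21,-0.084,0.05],[0,0,0]],
    [[-0.21,-0.084,0.05],[0,0,0]],
    [[-0.21,-0.084,0.05],[0,0,0]]
  ],
  "jaw": 80
}}

```text
time_s: 6.2
position: [0.581, 0.0678, 0.1861]
tool_rot: [[0.259, 0.966, -0.0], [0.966, -0.259, 0.0], [0.0, -0.0, -1.0]]
ft_force: [-1.2, 0.4, -0.4]
grip_width: 0.08
gripper_force: 0.0
```

```bash
python3 - <<'E'
from h import *
from rig import env
print(rel(env,bp(0,.036,.052),74.95))
E
```

```text
([-0.0012, -0.0009, 0.4471], [-0.0002, -0.0001, 0.0014])
```

>>> {"name": "step_arm", "arguments": {
  "targets": [
    [[0,0,0.1],[0,0,0]],
    [[0,0,0.2],[0,0,0]],
    [[0,0,0.27],[0,0,0]],
    [[0,0,0.32],[0,0,0]],
    [[0,0,0.36],[0,0,0]],
    [[0,0,0.4],[0,0,0]],
    [[0,0,0.425],[0,0,0]],
    [[0,0,0.445],[0,0,0]],
    [[0,0,0.445],[0,0,0]],
    [[0,0,0.445],[0,0,0]]
  ]
}}

```text
time_s: 7.03
position: [0.581, 0.0673, 0.053]
tool_rot: [[0.259, 0.966, 0.0], [0.966, -0.259, -0.0], [0.0, 0.0, -1.0]]
ft_force: [-0.1, 0.0, 0.5]
grip_width: 0.0802
gripper_force: 0.0
```

>>> {"name": "step_arm", "arguments": {
  "targets": [
    [[0,0,0],[0,0,0]],
    [[0,0,0],[0,0,0]],
    [[0,0,0],[0,0,0]],
    [[0,0,0],[0,0,0]],
    [[0,0,0],[0,0,0]],
    [[0,0,0],[0,0,0]],
    [[0,0,0],[0,0,0]],
    [[0,0,0],[0,0,0]]
  ],
  "jaw": 40,
  "grip_force": 60
}}

```text
time_s: 7.7
position: [0.5812, 0.0672, 0.0537]
tool_rot: [[0.259, 0.966, 0.002], [0.966, -0.259, -0.0], [0.0, 0.002, -1.0]]
ft_force: [-0.1, 1.5, 6.1]
grip_width: 0.0478
gripper_force: 62.2
```

Gripped at 47.8 mm. Pull straight up.

>>> {"name": "step_arm", "arguments": {
  "targets": [
    [[0,0,-0.01],[0,0,0]],
    [[0,0,-0.02],[0,0,0]],
    [[0,0,-0.03],[0,0,0]],
    [[0,0,-0.04],[0,0,0]],
    [[0,0,-0.05],[0,0,0]],
    [[0,0,-0.06],[0,0,0]],
    [[0,0,-0.07],[0,0,0]],
    [[0,0,-0.08],[0,0,0]],
    [[0,0,-0.1],[0,0,0]],
    [[0,0,-0.1],[0,0,0]]
  ]
}}

```text
time_s: 8.53
position: [0.5814, 0.0672, 0.0842]
tool_rot: [[0.259, 0.966, 0.002], [0.966, -0.259, -0.0], [0.0, 0.002, -1.0]]
ft_force: [0.5, 0.1, 0.1]
grip_width: 0.0472
gripper_force: 65.7
```

>>> {"name": "step_arm", "arguments": {
  "targets": [
    [[0,0,-0.05],[0,0,0]],
    [[0,0,-0.1],[0,0,0]],
    [[0,0,-0.15],[0,0,0]],
    [[0,0,-0.2],[0,0,0]],
    [[0,0,-0.25],[0,0,0]],
    [[0,0,-0.3],[0,0,0]],
    [[0,0,-0.35],[0,0,0]],
    [[0,0,-0.38],[0,0,0]],
    [[0,0,-0.4],[0,0,0]],
    [[0,0,-0.4],[0,0,0]]
  ]
}}

```text
time_s: 9.37
position: [0.5811, 0.0672, 0.2038]
tool_rot: [[0.259, 0.966, 0.002], [0.966, -0.259, -0.0], [0.0, 0.002, -1.0]]
ft_force: [0.3, -0.2, -1.5]
grip_width: 0.0468
gripper_force: 65.7
```

```bash
python3 - <<'E'
from h import *
from rig import env,get_image
for n in("scene","top"):
    d=get_image(n);P=cloud(d);q=P-np.r_[B,0];bx=q[...,:2]@ex;by=q[...,:2]@ey;z=q[...,2]
    for k in(.036,0,-.036):
        m=(abs(by-k)<.011)&(abs(bx)<.022)&(z<.1)&(d["z_map"]>0);print(n,k,m.sum(),np.median(z[m]).round(4) if m.any() else 0)
    if n=="scene":cv2.imwrite("pics/s3.png",cv2.resize(d["img"][130:340,260:490],(657,600),interpolation=cv2.INTER_CUBIC)[...,::-1])
print(rel(env,tp(.04,0,.17),166.4),tp(.04,0,.17))
E
```

```text
scene 0.036 119 0.0305
scene 0 91 0.0879
scene -0.036 16 0.0875
top 0.036 12 0.0292
top 0 27 0.088
top -0.036 193 0.0876
([0.7507, -0.3574, 0.1075], [-0.0011, -0.0009, -2.0319]) [0.53537186 0.31256718 0.17      ]
```

View pics/s3.png

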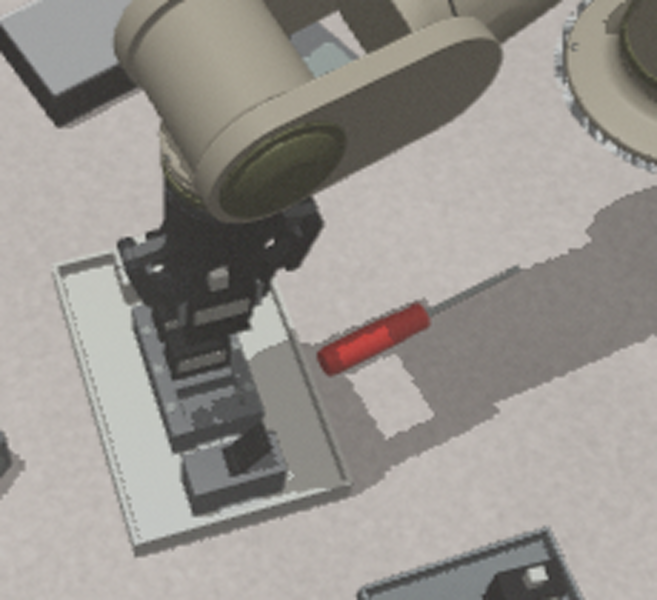

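The pocket is empty (floor reads 0.030 m). Both good cartridges still read 0.088 m, and the cartridge hangs in the gripper at about (215,330). Carry it to the tray, turning 91°.

>>> {"name": "step_arm", "arguments": {
  "targets": [
    [[0.06,-0.03,0],[0,0,-0.12]],
    [[0.12,-0.06,0],[0,0,-0.25]],
    [[0.18,-0.09,0],[0,0,-0.38]],
    [[0.24,-0.12,0],[0,0,-0.5]],
    [[0.31,-0.15,0],[0,0,-0.63]],
    [[0.38,-0.18,0],[0,0,-0.76]],
    [[0.44,-0.21,0],[0,0,-0.88]],
    [[0.5,-0.24,0],[0,0,-1]],
    [[0.5,-0.24,0],[0,0,-1]]
  ]
}}

```text
time_s: 10.22
position: [0.5489, 0.2337, 0.2017]
tool_rot: [[-0.506, 0.863, -0.002], [0.863, 0.506, 0.001], [0.002, -0.002, -1.0]]
ft_force: [-1.6, 0.1, -0.2]
grip_width: 0.0471
gripper_force: 65.9
```

```bash
python3 - <<'E'
from h import *
from rig import env
print(rel(env,tp(.04,0,.17),166.4))
E
```

```text
([0.2494, 0.0944, 0.1058], [-0.0011, -0.0027, -1.0223])
```

>>> {"name": "step_arm", "arguments": {
  "targets": [
    [[0.03,0.012,0],[0,0,-0.12]],
    [[0.06,0.024,0],[0,0,-0.25]],
    [[0.09,0.036,0],[0,0,-0.38]],
    [[0.12,0.048,0],[0,0,-0.5]],
    [[0.15,0.06,0],[0,0,-0.63]],
    [[0.18,0.07,0],[0,0,-0.76]],
    [[0.22,0.085,0],[0,0,-0.88]],
    [[0.25,0.094,0],[0,0,-1]],
    [[0.25,0.094,0],[0,0,-1]],
    [[0.25,0.094,0],[0,0,-1]]
  ]
}}

```text
time_s: 11.05
position: [0.5371, 0.3094, 0.202]
tool_rot: [[-0.965, 0.263, -0.001], [0.263, 0.965, -0.001], [0.001, -0.001, -1.0]]
ft_force: [-0.5, 0.3, -1.0]
grip_width: 0.0471
gripper_force: 66.0
```

```bash
python3 - <<'E'
from h import *
from rig import env,get_image
print(rel(env,tp(.04,0,.05),166.4))
tc=np.array(env.observe()["position"])
d=get_image("scene");P=cloud(d);q=P-tc
m=(np.hypot(q[...,0],q[...,1])<.04)&(P[...,2]>.06);zz=np.sort(P[m][:,2]);print("tcp z",tc[2],"lowest rel tcp",(zz[:8]-tc[2]).round(4))
cv2.imwrite("pics/s4.png",cv2.resize(d["img"][190:400,340:520],(514,600),interpolation=cv2.INTER_CUBIC)[...,::-1])
E
```

```text
([0.0077, 0.0092, 0.5068], [-0.0013, -0.0012, -0.0361])
tcp z 0.20204431712610446 lowest rel tcp [-0.0257 -0.0253 -0.0231 -0.0228 -0.0224 -0.0221 -0.0215 -0.0212]
```

View pics/s4.png

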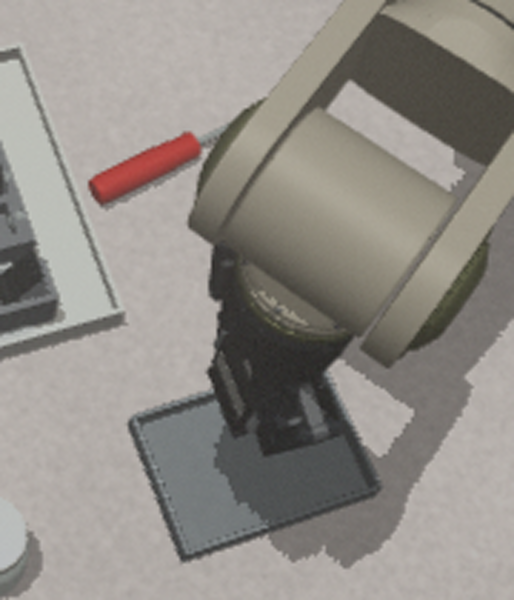

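The cartridge hangs over the tray's empty half, with its bottom about 23.5 mm below the TCP. I'll descend to just above the floor and then creep.

>>> {"name": "step_arm", "arguments": {
  "targets": [
    [[0.008,0.009,0.08],[0,0,-0.036]],
    [[0.008,0.009,0.16],[0,0,-0.036]],
    [[0.008,0.009,0.25],[0,0,-0.036]],
    [[0.008,0.009,0.33],[0,0,-0.036]],
    [[0.008,0.009,0.4],[0,0,-0.036]],
    [[0.008,0.009,0.46],[0,0,-0.036]],
    [[0.008,0.009,0.5],[0,0,-0.036]],
    [[0.008,0.009,0.53],[0,0,-0.036]],
    [[0.008,0.009,0.545],[0,0,-0.036]],
    [[0.008,0.009,0.545],[0,0,-0.036]]
  ]
}}

```text
time_s: 11.93
position: [0.5354, 0.3125, 0.0387]
tool_rot: [[-0.972, 0.234, -0.001], [0.234, 0.972, -0.0], [0.001, -0.001, -1.0]]
ft_force: [-0.3, 0.3, -1.7]
grip_width: 0.0475
gripper_force: 66.0
```

>>> {"name": "step_arm", "arguments": {
  "targets": [
    [[0,0,0.004],[0,0,0]],
    [[0,0,0.008],[0,0,0]],
    [[0,0,0.012],[0,0,0]],
    [[0,0,0.016],[0,0,0]],
    [[0,0,0.02],[0,0,0]],
    [[0,0,0.02],[0,0,0]]
  ]
}}

```text
time_s: 12.43
position: [0.5354, 0.3131, 0.0332]
tool_rot: [[-0.973, 0.232, -0.0], [0.232, 0.973, -0.0], [0.0, -0.0, -1.0]]
ft_force: [-0.7, -0.0, -0.5]
grip_width: 0.0472
gripper_force: 66.0
```

>>> {"name": "step_arm", "arguments": {
  "targets": [
    [[0,0,0.004],[0,0,0]],
    [[0,0,0.008],[0,0,0]],
    [[0,0,0.012],[0,0,0]],
    [[0,0,0.012],[0,0,0]]
  ]
}}

```text
time_s: 12.77
position: [0.5353, 0.313, 0.0294]
tool_rot: [[-0.973, 0.232, -0.001], [0.232, 0.973, -0.0], [0.0, -0.0, -1.0]]
ft_force: [-0.2, 0.0, -1.3]
grip_width: 0.047
gripper_force: 66.0
```

>>> {"name": "step_arm", "arguments": {
  "targets": [
    [[0,0,0.003],[0,0,0]],
    [[0,0,0.003],[0,0,0]],
    [[0,0,0.003],[0,0,0]]
  ]
}}

```text
time_s: 13.02
position: [0.5355, 0.3131, 0.0288]
tool_rot: [[-0.973, 0.232, 0.0], [0.232, 0.973, 0.0], [0.0, 0.0, -1.0]]
ft_force: [0.1, -0.5, -0.7]
grip_width: 0.0471
gripper_force: 66.0
```

>>> {"name": "step_arm", "arguments": {
  "targets": [
    [[0,0,0.003],[0,0,0]],
    [[0,0,0.003],[0,0,0]],
    [[0,0,0.003],[0,0,0]]
  ]
}}

```text
time_s: 13.27
position: [0.5355, 0.313, 0.0279]
tool_rot: [[-0.973, 0.232, -0.0], [0.232, 0.973, -0.0], [0.0, -0.0, -1.0]]
ft_force: [-0.8, 0.1, -0.6]
grip_width: 0.0469
gripper_force: 66.0
```

>>> {"name": "step_arm", "arguments": {
  "targets": [
    [[0,0,0.003],[0,0,0]],
    [[0,0,0.003],[0,0,0]],
    [[0,0,0.003],[0,0,0]]
  ]
}}

```text
time_s: 13.52
position: [0.5356, 0.3131, 0.0277]
tool_rot: [[-0.973, 0.232, 0.001], [0.232, 0.973, 0.0], [-0.001, 0.0, -1.0]]
ft_force: [-1.2, -1.5, 5.0]
grip_width: 0.0471
gripper_force: 66.5
```

Contact at 5 N, at the predicted height. Release gently.

>>> {"name": "step_arm", "arguments": {
  "targets": [
    [[0,0,0],[0,0,0]],
    [[0,0,0],[0,0,0]],
    [[0,0,0],[0,0,0]]
  ],
  "jaw": 47,
  "grip_force": 20
}}

```text
time_s: 13.77
position: [0.5356, 0.3131, 0.0277]
tool_rot: [[-0.973, 0.232, 0.001], [0.232, 0.973, 0.0], [-0.001, 0.0, -1.0]]
ft_force: [-2.6, -1.5, 5.6]
grip_width: 0.0475
gripper_force: 64.2
```

>>> {"name": "step_arm", "arguments": {
  "targets": [
    [[0,0,0],[0,0,0]],
    [[0,0,0],[0,0,0]],
    [[0,0,0],[0,0,0]],
    [[0,0,0],[0,0,0]]
  ],
  "jaw": 52
}}

```text
time_s: 14.1
position: [0.5355, 0.3131, 0.0269]
tool_rot: [[-0.973, 0.232, -0.0], [0.232, 0.973, -0.0], [0.0, -0.0, -1.0]]
ft_force: [-0.1, 1.0, -0.3]
grip_width: 0.0519
gripper_force: 0.0
```

>>> {"name": "step_arm", "arguments": {
  "targets": [
    [[0,0,0],[0,0,0]],
    [[0,0,0],[0,0,0]],
    [[0,0,0],[0,0,0]],
    [[0,0,0],[0,0,0]]
  ],
  "jaw": 64
}}

```text
time_s: 14.43
position: [0.5355, 0.3131, 0.027]
tool_rot: [[-0.973, 0.232, -0.0], [0.232, 0.973, -0.0], [0.0, -0.0, -1.0]]
ft_force: [-0.4, 0.1, -0.7]
grip_width: 0.0634
gripper_force: 0.0
```

>>> {"name": "step_arm", "arguments": {
  "targets": [
    [[0,0,-0.02],[0,0,0]],
    [[0,0,-0.05],[0,0,0]],
    [[0,0,-0.1],[0,0,0]],
    [[0,0,-0.17],[0,0,0]],
    [[0,0,-0.25],[0,0,0]],
    [[0,0,-0.35],[0,0,0]],
    [[0,0,-0.45],[0,0,0]],
    [[0,0,-0.6],[0,0,0]],
    [[0,0,-0.6],[0,0,0]],
    [[0,0,-0.6],[0,0,0]]
  ]
}}

```text
time_s: 15.27
position: [0.5363, 0.3135, 0.2109]
tool_rot: [[-0.973, 0.232, 0.007], [0.232, 0.973, 0.002], [-0.006, 0.004, -1.0]]
ft_force: [-0.9, 0.5, -0.7]
grip_width: 0.0639
gripper_force: 0.0
```

>>> {"name": "step_arm", "arguments": {
  "targets": [
    [[0.1,-0.5,0],[0,0,0]],
    [[0.1,-0.5,0],[0,0,0]],
    [[0.1,-0.5,0],[0,0,0]],
    [[0.1,-0.7,0],[0,0,0]],
    [[0.1,-0.7,0],[0,0,0]],
    [[0.1,-0.7,0],[0,0,0]],
    [[0.1,-0.7,0],[0,0,0]],
    [[0.1,-0.7,0],[0,0,0]],
    [[0.1,-0.7,0],[0,0,0]],
    [[0.1,-0.7,0],[0,0,0]]
  ]
}}

```text
time_s: 16.1
position: [0.4578, 0.1168, 0.2067]
tool_rot: [[-0.973, 0.23, -0.0], [0.23, 0.973, 0.0], [0.001, 0.0, -1.0]]
ft_force: [0.3, -0.9, -1.0]
grip_width: 0.0642
gripper_force: 0.0
```

```bash
python3 - <<'E'
from h import *
from rig import env,get_image
for n in("scene","top"):
    d=get_image(n);P=cloud(d);z=P[...,2]
    q=P-np.r_[TR,0];a=np.radians(TY);x=q[...,0]*np.cos(a)+q[...,1]*np.sin(a);y=-q[...,0]*np.sin(a)+q[...,1]*np.cos(a)
    for s in(1,-1):
        m=(abs(y)<.05)&(x*s>0)&(abs(x)<.075)&(z>.056)&(z<.1);print(n,s,m.sum(),x[m].mean().round(4),y[m].mean().round(4),z[m].max().round(3),np.median(z[m]).round(4))
    cv2.imwrite("pics/e%s.png"%n,cv2.resize(d["img"],(640,400))[...,::-1])
    if n=="scene":A=cv2.resize(d["img"][190:400,270:500],(657,600),interpolation=cv2.INTER_CUBIC)
cv2.imwrite("pics/e1.png",A[...,::-1])
print(env.observe()["time_s"])
E
```

```text
scene 1 306 0.041 0.0018 0.085 0.063
scene -1 296 -0.0345 -0.0067 0.084 0.0631
top 1 245 0.0407 -0.0026 0.082 0.0616<stdin>:7: RuntimeWarning: Mean of empty slice.
  ret = ret.dtype.type(ret / rcount)
Traceback (most recent call last):
ValueError: zero-size array to reduction operation maximum which has no identity
```

Both cartridges stand upright in the tray, with tops at 62–63 mm and flags at 84 mm. One last look at the scene view before handing in.

View pics/escene.png

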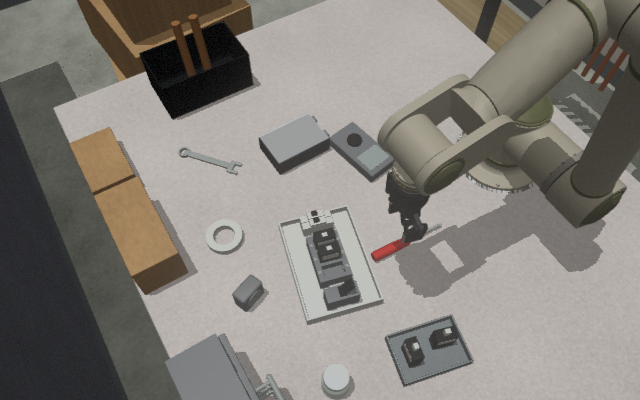

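The tray holds two upright cartridges, the placed one at (413,350) and the old one at (445,335). The handle at (347,285) leans toward the robot, the two good cartridges at (323,233) and (328,250) are still plugged in, and the bystanders haven't moved. The gripper is in free air.

```bash
python3 -c "
from rig import close_job
print(close_job())"
```

```text
the job is handed in; nothing more can be done
None
```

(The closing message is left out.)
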